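Stop-button check on the bench sander

TASK

Check the bench sander's mushroom stop button: with your fingers closed, press it straight down until it latches, and take your fingers off so that it stays down by itself. Then push one of its two ears round clockwise (seen from above) with the closed fingertips until the button springs back out, and let it turn back to where it was. Do not grip or hammer the button, do not press the small start button beside it, and leave the things standing around the machine where they are.

Things in the scene. Friction and masses are not known exactly. Their poses are not given: they have to be found in the camera images.
- stop_top (a point): centre of the flat top of the mushroom stop button, on its axis, 104 mm above the bench when out. Moves and turns with the head: z up, the bar with the two ears lies along y. Head: black round cap 60 mm across, 18 mm tall (flat top 48 mm across), crossed by a bar 94 mm long (y), 14 mm wide (x), 16 mm tall, whose ends stick out as two ears, 30 to 47 mm off the axis.
- ear_left (a point): middle of the ear on the head's +y side, 39 mm off the axis, 9 mm below the flat top; axes as stop_top. The ears' tops lie 1 mm below the flat top, their undersides 17 mm below it. Clockwise moves this ear towards the head's +x. Under the ears is a free gap of 16 mm to the box's lid (button out), 9 mm (latched).
- ear_right (a point): middle of the opposite ear, on the head's -y side, 39 mm off the axis; clockwise moves it towards the head's -x.
- sander: the machine, fixed to the bench; origin on the bench under the stop button's axis, yaw up to 0.5 rad either way. Grey control box with a flat lid 70 mm up: x -70 to 70 mm, y -125 to 65 mm. At -y of the box a motor 84 mm across (top at 120 mm, y -155 to -275 mm), then a cork sanding drum 90 mm across (to y -357 mm). Base plate 170 mm wide, y -380 to 90 mm, 12 mm thick.
- stop_press (a joint): how far the stop button is pressed in, m: 0 is out, 0.010 is its lower end stop. A spring pushes it out: 3 N at the top, about 7 N while the latch gives way (1 to 2 mm in) and again at the bottom, so press with up to 12 to 20 N. Pressed beyond about 8.5 mm it latches: let go, it rises to about 6 mm and stays there.
- stop_turn (a joint): how far the head is twisted clockwise seen from above, rad: 0 at rest, range 0 to 0.95; it cannot be turned the other way. A weak spring (0.02 to 0.12 N m) turns it back to 0. Twisted beyond about 0.65 rad the latch lets go and the button springs out by itself; let go, the head turns back to 0.
- start (a joint): travel of the start button, m: 0 is out, 0.005 is fully in. It is to stay out.
- start_top (a point): top of the start button, a small flat round black button 26 mm across in a steel ring 44 mm across, 90 mm from the stop button's axis on the machine's -y side; its top is 21 mm above the box's lid (91 mm above the bench), 13 mm below the stop button's top.
- last_mid (a point): wooden shoe last, loose, 240 mm long along its x, 72 mm wide, 105 mm tall at the heel (-x end); this point lies in its middle 40 mm up. Beside the box, on its +y side. Leave it alone.
- jar_mid (a point): amber glass jar with a steel lid, loose, 56 mm across and 75 mm tall; this point is its centre. Behind the box. Leave it alone.
- canister_mid (a point): white square plastic canister, loose, 50 x 50 mm and 82 mm tall; this point is its centre. Behind the box. Leave it alone.
- brush_mid (a point): wooden hand brush lying on its bristles, loose, 130 mm along its y, 50 mm wide, 34 mm tall; this point is its centre. In front of the box, on the robot's side. Leave it alone.

How it is judged:
By the outcome, as a careful person would: the job done as asked, in the order asked, and still so for the second after the job is handed in, with the robot touching nothing.
It also fails if it takes over 42 s, if anything falls off the work surface, if the arm or the gripper's body presses on something with over 40 N, if the wrist force passes 120 N, or if a joint passes its speed limit or range.

ROBOT

A 6-joint arm with a two-finger parallel gripper is mounted at the origin on the work surface. World frame = base frame: x ahead of the robot, y to its left, z up, the work surface at z = 0. Lengths are in m, angles in rad, forces in N, time in s.
With the tool pointing down it reaches from about 0.375 to 0.9 m from the base axis. Payload 3.1 kg.
Tool frame: the origin (TCP) lies midway between the tips of the shut fingers; the grasp point (between the pads) lies 19 mm behind it (manip.hold_point_z is the distance from the TCP to the grasp point, in m); z points along the fingers, y is the direction in which the jaws open and shut (so a half turn about z gives the same grasp; the last joint's range is limited). The gripper opens to 85 mm and grips with 20 to 120 N. Pads are 22 mm wide; open, the fingers measure 114 mm over their backs; the gripper's body (76 mm by 85 mm) begins 54 mm behind the grasp point. The pads swing forward as they close: fully open they stand 13 mm farther back than shut.
Start: joints at [-1.51, 0.527, 1.433, -0, 1.181, -0.178], TCP at [0.148, -0.607, 0.231] pointing down, gripper open.
Joint ranges: [-3.08, 3.08], [-0.75, 2.2], [0.22, 2.44], [-1.43, 4.57], [0, 2.65], [-2.85, 2.85]. Speed limits (rad/s): [2.79, 2.79, 3.14, 3.14, 3.14, 3.14].

INTERFACE

Orientations are given as a unit quaternion [x, y, z, w].
In Python, from station import manip gives the robot as it stands.
- The arm moves only by the tool drive_tool, never from a script. Its argument "motion" is one flat list of numbers, 7 for each row, row after row: the shift along the tool's x, y, z in mm, then the turn, a rotation vector about the tool's x, y, z in degrees, then the finger opening in mm, from 0 to 85.4. A call has 1 to 8 rows; each row is the pose to reach, as a shift and turn from the pose measured when the call began, along the tool's axes at that moment; what a row does not reach only later rows make up. A row lasts 1/8 s, in which the tool goes at most 62.5 mm and 10.7 degrees, less where a joint would pass 70% of its speed; a pose out of reach is approached as far as the arm can. A call with a gripper value outside its range is refused whole. The fingers move at their own pace and stop on an object; "force" is the grip in N (left out, the last holds). Time passes only in rows, so rows that repeat a pose let the fingers close. It gives the time, the measured TCP pose, the force and the opening at its end, in the units of the state.
- manip.sense(): the state, without advancing time (a new reading comes with each control period).
- manip.snapshot(name): name is "scene" or "top"; returns a dict with "color" (480x640x3 uint8, red, green, blue), "fx", "fy", "cx", "cy" (pixels), "view" (4x4, takes a point from world to camera coordinates). Camera axes: x right, y up, looking along -z (the intrinsics and any distortion apply to the point x, -y, -z); pixel columns grow to the right and rows downward; lengths in m; the calibration is good to about 2 mm. A picture is of the moment at which its call begins. There is no depth.
- manip.sign_off(): hands the job in, once; it reports no verdict.
The state is a dict: "t": time; "q": joint angles; "qd": joint speeds; "tau": joint torques, N m; "tcp_pos": TCP position; "tool_rot": TCP orientation; "force": force on the tool from outside, world axes, zero at the start; "ft_torque": the same for the moment, N m; "finger_gap": opening from 0.0 (shut) to 1.0 (fully open).
Only numpy, scipy, OpenCV 4.12 (cv2) and the standard library are available. Lean on these libraries where they do the work, as an engineer would, in place of code of your own. Each camera call takes 0.05 s, during which the arm holds its last target.

## Working session

There is one attempt and no reset: what is moved stays moved. The work goes in short steps, Python scripts to look and compute and a tool call to move; the robot and the scene stay as the last step left them, time stands still between calls to the robot, and variables do not carry over. Pictures are saved under pics/ and viewed, and the job is handed in when it is done.

Besides the shell and the picture viewer there is one more tool, called as a command line: name --argument value ..., lists and objects as JSON in quotes. drive_tool: Moves the arm, as the interface text tells. Its arguments: {"type":"object","properties":{"motion":{"type":"array","items":{"type":"number"}},"force":{"type":"number"}},"required":["motion"]}

```bash
mkdir -p pics
python3 - <<'E'
from station import manip
import cv2
s=manip.sense();print({k:s[k] for k in('t','tcp_pos','tool_rot','force','finger_gap')})
import pickle
d={}
for n in("scene","top"):
    p=manip.snapshot(n);d[n]=p;cv2.imwrite(f"pics/{n}0.png",p["color"][:,:,::-1]);print(n,{k:p[k] for k in p if k!='color'})
pickle.dump(d,open('p0.pkl','wb'))
E
```

```text
{'t': 0.0, 'tcp_pos': array([ 0.14781285, -0.60652057,  0.2303128 ]), 'tool_rot': array([ 9.92880113e-01,  1.19112723e-01,  5.73445813e-05, -1.11185531e-03]), 'force': array([ 0.79690733,  0.48013128, -0.6310725 ]), 'finger_gap': 0.9959406503187609}
scene {'fx': 452.55499125427673, 'fy': 452.55499125427673, 'cx': 321.17123562036636, 'cy': 239.69639868972544, 'view': array([[ 0.44559986,  0.89521922,  0.0048288 , -0.35727341],
       [-0.61317058,  0.30126981,  0.7302454 ,  0.24117411],
       [ 0.65227495, -0.32835813,  0.68316787, -1.17763155],
       [ 0.        ,  0.        ,  0.        ,  1.        ]])}
top {'fx': 621.3964288706444, 'fy': 621.3964288706444, 'cx': 320.15660622336134, 'cy': 244.9755061329684, 'view': array([[ 0.0130864 , -0.99990201, -0.00497077,  0.10832069],
       [ 0.97995118,  0.01183658,  0.19888584, -0.61033803],
       [-0.19880751, -0.00747381,  0.98001006, -0.79750569],
       [ 0.        ,  0.        ,  0.        ,  1.        ]])}
```

View pics/scene0.png

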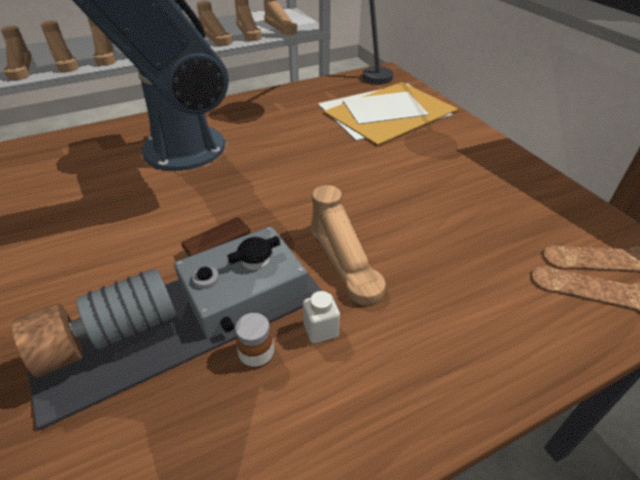

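View pics/top0.png

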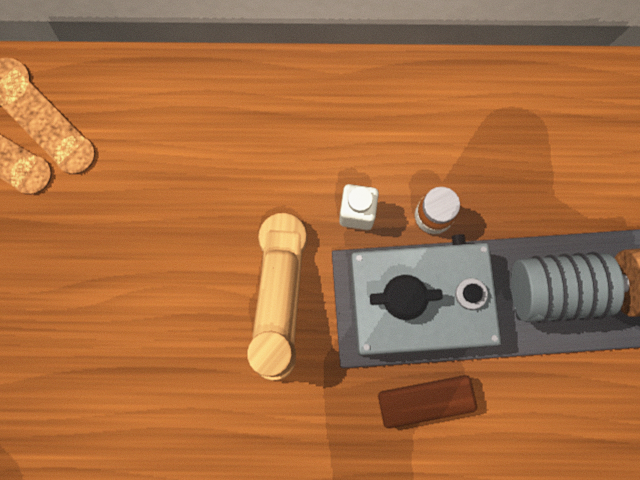

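The top view shows the stop head at about (407,298), its ears at (373,299) and (440,295), and the start button at (472,293). The last is at (277,295), the brush at (428,401), the canister at (359,206) and the jar at (438,210). Next I'll measure the head.

```bash
cat > h.py <<'E'
import numpy as np,cv2
def ray(p,uv,z):
    V=p["view"];R=V[:3,:3];t=V[:3,3]
    d=np.array([(uv[0]-p["cx"])/p["fx"],-(uv[1]-p["cy"])/p["fy"],-1.])
    o=-R.T@t;w=R.T@d
    return o+w*(z-o[2])/w[2]
def proj(p,X):
    c=p["view"][:3,:3]@np.array(X)+p["view"][:3,3]
    return np.array([p["cx"]+p["fx"]*c[0]/-c[2],p["cy"]+p["fy"]*c[1]/c[2]])
E
python3 - <<'E'
import pickle
from h import *
d=pickle.load(open('p0.pkl','rb'))
for n,box in(("top",(362,270,452,326)),("scene",(222,228,286,272))):
    p=d[n];g=p["color"].max(2)
    x0,y0,x1,y1=box
    m=np.zeros_like(g);m[y0:y1,x0:x1]=(g[y0:y1,x0:x1]<45)*255
    N,l,st,ce=cv2.connectedComponentsWithStats(m)
    k=1+np.argmax(st[1:,4]);c=(l==k)
    print(n,st[k],ce[k])
    ys,xs=np.nonzero(c)
    P=np.array([ray(p,(u,v),0.098) for u,v in zip(xs,ys)])[:,:2]
    # ears: pixels farther than 33 mm
    cc=P.mean(0)
    for _ in range(5):
        # cap circle: opening
        r=np.linalg.norm(P-cc,axis=1); A=P[r>.033]; 
        a=A-cc; M=a.T@a; w,v=np.linalg.eigh(M); ax=v[:,1]*(1 if v[1,1]>0 else -1)
        s=a@ax; e1=A[s>0].mean(0);e2=A[s<0].mean(0)
        cc=(e1+e2)/2
    print("centroid",P.mean(0),"earmid",cc,e1,e2,"ext",(P-cc)@ax.min(initial=0) if 0 else [((P-cc)@ax).min(),((P-cc)@ax).max()],"yaw",np.degrees(np.arctan2(-(e1-e2)[0],(e1-e2)[1])))
    vis=cv2.resize(p["color"][y0-20:y1+20,x0-20:x1+60],None,fx=4,fy=4,interpolation=cv2.INTER_CUBIC)
    cn,_=cv2.findContours(cv2.resize(c[y0-20:y1+20,x0-20:x1+60].astype(np.uint8),None,fx=4,fy=4,interpolation=0),cv2.RETR_EXTERNAL,cv2.CHAIN_APPROX_NONE)
    vis=np.ascontiguousarray(vis[:,:,::-1]);cv2.drawContours(vis,cn,-1,(0,255,0),1);cv2.imwrite(f"pics/{n}_z.png",vis)
p=d["top"]
for nm,uv,z in(("start",(472,293),.091),("lid c1",(359,258),.07),("lid c2",(483,248),.07),("lid c3",(366,347),.07),("lid c4",(494,338),.07)):print(nm,ray(p,uv,z))
E
```

```text
top [383 275  59  45 730] [412.90136986 299.54109589]
centroid [ 0.53075733 -0.00566656] earmid [ 0.54170485 -0.01069602] [0.53981145 0.01973369] [ 0.54359826 -0.04112574] ext [np.float64(-0.03243391475996619), np.float64(0.03980678354972789)] yaw 3.5604821904874173
scene [228 237  51  27 862] [253.38167053 250.27958237]
centroid [0.54008892 0.00284679] earmid [0.53905413 0.00389076] [0.53477555 0.04264377] [ 0.54333271 -0.03486225] ext [np.float64(-0.04723295344212298), np.float64(0.04680480601666963)] yaw 6.300307418474479
start [ 0.54107732 -0.08427599  0.091     ]
lid c1 [0.5897516  0.06277445 0.07      ]
lid c2 [ 0.60568971 -0.10647616  0.07      ]
lid c3 [0.47012211 0.05343063 0.07      ]
lid c4 [ 0.48410189 -0.11630579  0.07      ]
```

Run:
```python
import pickle
from h import *
d=pickle.load(open('p0.pkl','rb'))
p=d["top"];im=p["color"]
x0,y0,x1,y1=345,260,505,330
cv2.imwrite("pics/z1.png",cv2.resize(im[y0:y1,x0:x1],None,fx=5,fy=5,interpolation=cv2.INTER_NEAREST)[:,:,::-1])
g=im.max(2)
for thr in(55,70,85):
    m=np.zeros_like(g);m[270:326,362:450]=(g[270:326,362:450]<thr)*255
    N,l,st,ce=cv2.connectedComponentsWithStats(m);k=1+np.argmax(st[1:,4]);print(thr,st[k],ce[k])
```

```text
55 [ 370  275   72   45 1837] [405.72400653 297.05171475]
70 [ 370  275   73   46 1918] [405.84671533 296.98957247]
85 [ 370  275   74   46 1977] [406.02124431 297.1588265 ]
```

View pics/z1.png

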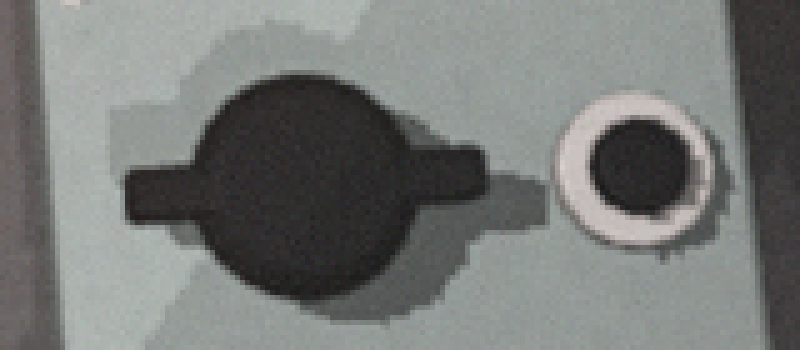

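View pics/scene_z.png

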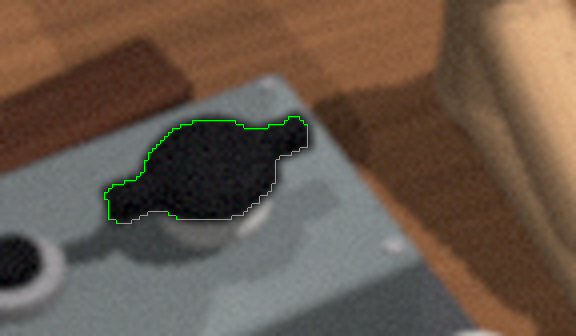

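```bash
cat >> h.py <<'E'
def head(p,z,thr=55,box=(362,270,450,326)):
    g=p["color"].max(2);x0,y0,x1,y1=box
    m=np.zeros_like(g);m[y0:y1,x0:x1]=(g[y0:y1,x0:x1]<thr)*255
    N,l,st,ce=cv2.connectedComponentsWithStats(m);k=1+np.argmax(st[1:,4])
    ys,xs=np.nonzero(l==k)
    P=np.array([ray(p,(u,v),z) for u,v in zip(xs,ys)])[:,:2]
    cc=P.mean(0)
    for _ in range(8):
        r=np.linalg.norm(P-cc,axis=1);A=P[r>.035];a=A-cc
        w,v=np.linalg.eigh(a.T@a);ax=v[:,1]*np.sign(v[1,1])
        s=a@ax;e1=A[s>0].mean(0);e2=A[s<0].mean(0);cc=(e1+e2)/2
    s=(P-cc)@ax
    return P.mean(0),cc,e1,e2,(s.min(),s.max()),np.degrees(np.arctan2(-ax[0],ax[1]))
E
python3 - <<'E'
import pickle
from h import *
d=pickle.load(open('p0.pkl','rb'))
for z in(.104,.100,.095):print(z,head(d["top"],z))
for z in(.104,.095):print(z,head(d["scene"],z,45,(222,228,286,272)))
p=d["top"];a=ray(p,(472.5,293),.091)
for c in([.542,.006,.1],):print(np.linalg.norm(a[:2]-c[:2]),np.degrees(np.arctan2(-(c[0]-a[0]),c[1]-a[1])))
for n,uv,z in(("last toe/heel a",(270,355),.105),("last b",(282,233),.06),("lastedge R",(297,290),.06),("brush",(428,401),.034),("can",(359,199),.082),("jar",(441,203),.075)):print(n,ray(p,uv,z))
E
```

```text
0.104 (array([0.53315581, 0.0043976 ]), array([0.53363964, 0.00472699]), array([0.53060364, 0.04499199]), array([ 0.53667564, -0.03553801]), (np.float64(-0.04632142986907947), np.float64(0.046086901237670674)), np.float64(4.330003815982454))
0.1 (array([0.53363122, 0.00387138]), array([0.53411046, 0.00419844]), array([0.5310158 , 0.04459757]), array([ 0.53720512, -0.03620069]), (np.float64(-0.04655293232314924), np.float64(0.04632371899944536)), np.float64(4.388897224051786))
0.095 (array([0.53422549, 0.00321361]), array([0.53470144, 0.00353897]), array([0.53155917, 0.04412305]), array([ 0.53784371, -0.03704512]), (np.float64(-0.046841550458247234), np.float64(0.04661712732955609)), np.float64(4.429250910186001))
0.104 (array([0.54612278, 0.00124171]), array([0.54515993, 0.00234997]), array([0.54060633, 0.04197757]), array([ 0.54971353, -0.03727762]), (np.float64(-0.0467849618176653), np.float64(0.046212114673366736)), np.float64(6.715836750269001))
0.095 (array([0.53707198, 0.00364934]), array([0.53603308, 0.00507828]), array([0.53146117, 0.04508203]), array([ 0.540605  , -0.03492547]), (np.float64(-0.04788969538111546), np.float64(0.04669552622951199)), np.float64(6.684043450839408))
0.09093573423901286 -0.576211479940026
last toe/heel a [0.45720728 0.17730874 0.105     ]
last b [0.62560109 0.16930064 0.06      ]
lastedge R [0.54614582 0.14679916 0.06      ]
brush [ 0.40019801 -0.03300407  0.034     ]
can [0.66964822 0.06350231 0.082     ]
jar [ 0.66723096 -0.04984728  0.075     ]
```

```bash
cat >> h.py <<'E'
from scipy.spatial.transform import Rotation as Ro
C=np.array([.534,.0043]);YAW=np.radians(5)
def M(x,y,z,c=None):  # machine mm (about axis) -> world
    c=C if c is None else c
    cs,sn=np.cos(YAW),np.sin(YAW)
    return np.array([c[0]+(cs*x-sn*y)/1e3,c[1]+(sn*x+cs*y)/1e3,z/1e3])
def shift(s,X,yaw):
    R=Ro.from_quat(s["tool_rot"]);T=Ro.from_euler("z",yaw)*Ro.from_euler("x",np.pi)
    return np.r_[R.inv().apply(X-s["tcp_pos"])*1e3,np.degrees((R.inv()*T).as_rotvec())].round(2)
E
python3 - <<'E'
from h import *
from station import manip
s=manip.sense();print(shift(s,M(0,0,160),YAW),shift(s,M(0,0,230),YAW))
E
```

```text
[ 5.1973e+02 -5.0208e+02  7.1550e+01 -1.1000e-01 -1.0000e-02  8.6800e+00] [ 5.1975e+02 -5.0221e+02  1.5500e+00 -1.1000e-01 -1.0000e-02  8.6800e+00]
```

drive_tool --motion '[20,-19,0,0,0,1,0,60,-58,0,0,0,2,0,103,-99,0,0,0,3,0,146,-141,0,0,0,4,0,189,-182,0,0,0,5,0,232,-224,0,0,0,6,0,275,-265,0,0,0,7,0,318,-307,0,0,0,8,0]' --force 20

```text
t: 1.1
tcp_pos: [0.3849, -0.2314, 0.2311]
tool_rot: [0.999, 0.049, 0.0, -0.001]
force: [1.4, 0.1, -0.2]
finger_gap: 0.003
```

Run:
```python
from h import *
from station import manip
s=manip.sense();print(s["t"],s["tcp_pos"],s["q"],s["finger_gap"],shift(s,M(0,0,160),YAW))
```

```text
1.1 [ 0.3849067  -0.23143851  0.23105545] [-7.92038008e-01  2.92633452e-01  1.85570107e+00  1.64700534e-03
  9.94630189e-01  6.79828108e-01] 0.0025387594047052786 [ 1.7144e+02 -2.1988e+02  7.1520e+01 -1.1000e-01 -1.0000e-02  6.2000e-01]
```

drive_tool --motion '[34,-44,5,0,0,0,0,68,-88,20,0,0,0.3,0,102,-132,35,0,0,0.6,0,136,-176,50,0,0,0.6,0,160,-205,60,0,0,0.6,0,171,-220,66,0,0,0.6,0,171.4,-219.9,71.5,-0.1,0,0.6,0,171.4,-219.9,71.5,-0.1,0,0.6,0]'

```text
t: 2.1
tcp_pos: [0.5329, 0.0034, 0.1596]
tool_rot: [0.999, 0.043, -0.001, -0.0]
force: [-0.8, -0.4, -0.2]
finger_gap: -0.004
```

Run:
```python
from h import *
from station import manip
s=manip.sense();print(s["t"],s["tcp_pos"],s["q"],s["force"],shift(s,M(0,0,106),YAW))
p=manip.snapshot("scene");cv2.imwrite("pics/s1.png",cv2.resize(p["color"][150:350,120:400],None,fx=2.8,fy=2.8)[:,:,::-1])
p=manip.snapshot("top");cv2.imwrite("pics/t1.png",cv2.resize(p["color"][200:400,260:540],None,fx=2.8,fy=2.8)[:,:,::-1])
```

```text
2.1 [0.53291712 0.00340251 0.15962495] [-2.03288344e-01  5.05887641e-01  1.73301029e+00 -3.27427266e-04
  9.04308047e-01  1.28106373e+00] [-0.77738494 -0.40991437 -0.15450576] [ 1.240e+00 -7.900e-01  5.362e+01 -1.000e-02  9.000e-02 -4.000e-02]
```

View pics/s1.png

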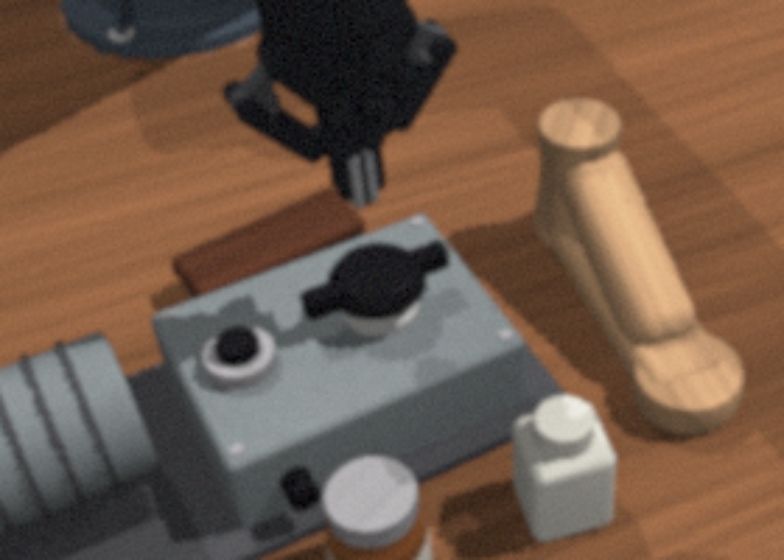

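View pics/t1.png

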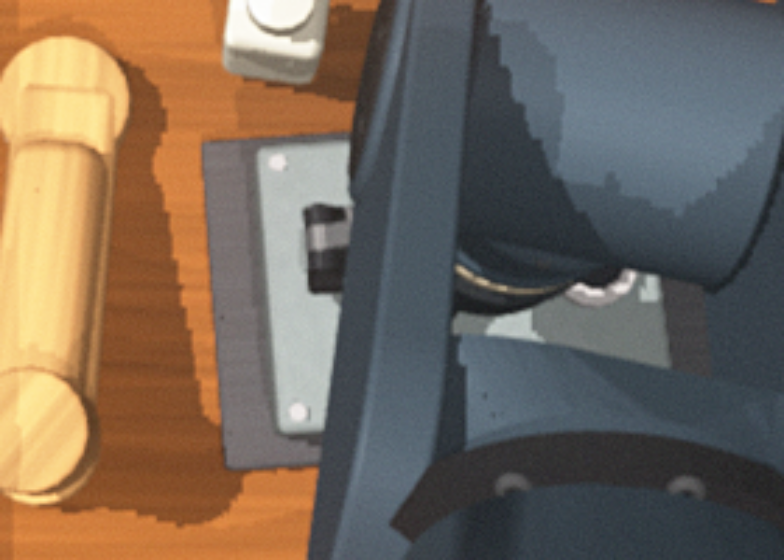

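drive_tool --motion '[0.5,-0.4,10,0,0,0,0,1.2,-0.8,22,0,0,0,0,1.2,-0.8,34,0,0,0,0,1.2,-0.8,42,0,0,0,0,1.2,-0.8,47,0,0,0,0,1.2,-0.8,50,0,0,0,0,1.2,-0.8,50,0,0,0,0]'

```text
t: 3.08
tcp_pos: [0.5346, 0.004, 0.1101]
tool_rot: [0.999, 0.043, -0.0, 0.0]
force: [0.3, 0.2, 0.7]
finger_gap: 0.002
```

Run:
```python
from h import *
from station import manip
s=manip.sense();print(s["t"],s["tcp_pos"],s["force"],shift(s,M(0,0,94),YAW))
p=manip.snapshot("scene");print(proj(p,s["tcp_pos"]));cv2.imwrite("pics/s2.png",cv2.resize(p["color"][200:290,190:310],None,fx=6,fy=6)[:,:,::-1])
```

```text
3.075 [0.53455997 0.00402577 0.11014762] [0.25135852 0.15056604 0.65886009] [-5.300e-01 -3.200e-01  1.615e+01  0.000e+00  1.000e-02 -8.000e-02]
[252.27853928 242.66620051]
```

View pics/s2.png

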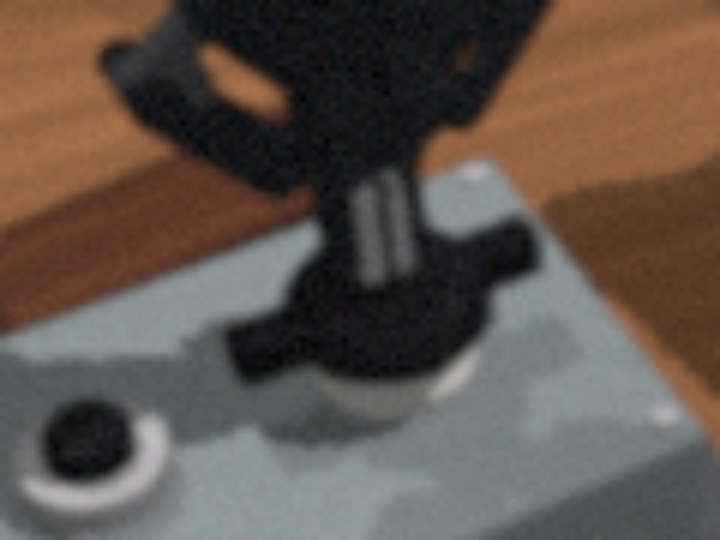

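The closed fingertips stand a few mm above the middle of the cap, at about (380,285) in the crop. Now I'll press slowly.

drive_tool --motion '[-0.5,-0.3,2,0,0,0,0,-0.5,-0.3,4,0,0,0,0,-0.5,-0.3,6,0,0,0,0,-0.5,-0.3,7.5,0,0,0,0,-0.5,-0.3,9,0,0,0,0,-0.5,-0.3,10.5,0,0,0,0,-0.5,-0.3,12,0,0,0,0,-0.5,-0.3,13.5,0,0,0,0]'

```text
t: 4.12
tcp_pos: [0.5342, 0.0042, 0.0973]
tool_rot: [0.999, 0.043, 0.0, 0.0]
force: [-1.5, -0.5, 5.7]
finger_gap: 0.0
```

drive_tool --motion '[0,0,1.5,0,0,0,0,0,0,2.5,0,0,0,0,0,0,3.2,0,0,0,0,0,0,3.2,0,0,0,0]'

```text
t: 4.62
tcp_pos: [0.5343, 0.0042, 0.0947]
tool_rot: [0.999, 0.043, 0.0, 0.0]
force: [-1.8, 0.7, 6.5]
finger_gap: -0.0
```

drive_tool --motion '[0,0,1,0,0,0,0,0,0,1.5,0,0,0,0,0,0,1.5,0,0,0,0]'

```text
t: 5.0
tcp_pos: [0.5343, 0.0042, 0.094]
tool_rot: [0.999, 0.043, 0.001, 0.0]
force: [-2.0, 0.6, 7.7]
finger_gap: -0.002
```

drive_tool --motion '[0,0,1,0,0,0,0,0,0,1.5,0,0,0,0,0,0,1.5,0,0,0,0]'

```text
t: 5.38
tcp_pos: [0.5343, 0.0042, 0.094]
tool_rot: [0.999, 0.043, 0.001, 0.0]
force: [-2.8, 0.6, 12.7]
finger_gap: 0.003
```

That is the end stop: force rose to 12.7 N with z held at 94.0 mm. Now I'll take the fingers off.

drive_tool --motion '[0,0,-2,0,0,0,0,0,0,-4,0,0,0,0,0,0,-7,0,0,0,0,0,0,-11,0,0,0,0,0,0,-19,0,0,0,0,0,0,-27,0,0,0,0,0,0,-31,0,0,0,0,0,0,-31,0,0,0,0]'

```text
t: 6.38
tcp_pos: [0.5346, 0.0042, 0.1255]
tool_rot: [0.999, 0.043, 0.001, 0.0]
force: [0.1, -0.3, -0.0]
finger_gap: -0.0
```

Run:
```python
from h import *
from station import manip
s=manip.sense();print(s["t"],s["tcp_pos"],s["force"],shift(s,M(-27,50,125),YAW))
p=manip.snapshot("scene");cv2.imwrite("pics/s3.png",cv2.resize(p["color"][200:290,190:310],None,fx=6,fy=6)[:,:,::-1])
for X in(M(0,47,95),M(0,47,89),M(0,-47,95),M(0,-47,89)):print(proj(p,X).round(1))
for b in((222,228,286,272),):print(head(p,.098,45,b))
```

```text
6.375 [0.5345815  0.00418002 0.1254511 ] [ 0.11085774 -0.30050994 -0.03420149] [-27.62 -50.14   0.32   0.06  -0.16  -0.06]
[277.9 239.1]
[278.1 241.6]
[227.3 259.2]
[227.8 261.7]
(array([0.54600654, 0.00156634]), array([0.54455695, 0.00230208]), array([0.54058263, 0.04181105]), array([ 0.54853127, -0.03720688]), (np.float64(-0.04551949616789903), np.float64(0.0462845100415363)), np.float64(5.92211770553252))
```

View pics/s3.png

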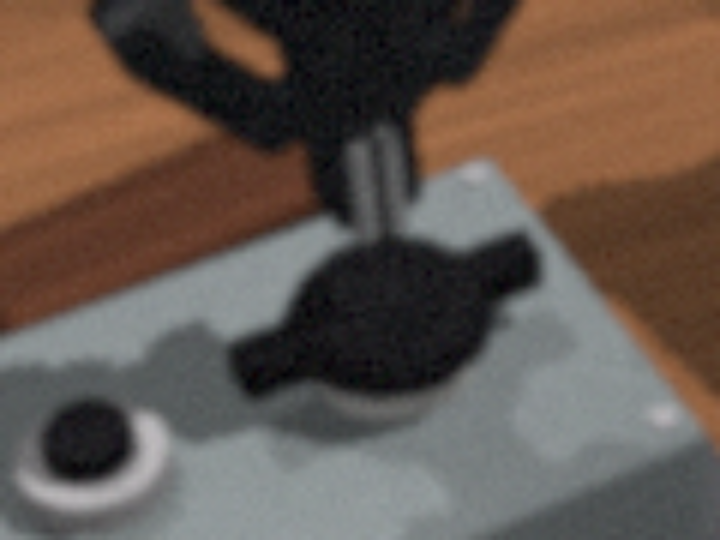

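The button is latched: the ears sit about 2.5 px (6 mm) lower and less of the grey collar shows, with the fingers clear. Next I'll move to the front of the left ear.

drive_tool --motion '[-10,-18,0,0,0,0,0,-20,-36,0,0,0,0,0,-28,-50,0,0,0,0,0,-28.5,-50,6,0,0,0,0,-28.5,-50,18,0,0,0,0,-28.5,-50,30,0,0,0,0,-28.5,-50,40,0,0,0,0,-28.5,-50,42,0,0,0,0]'

```text
t: 7.42
tcp_pos: [0.5012, 0.0513, 0.0819]
tool_rot: [0.999, 0.043, 0.0, 0.0]
force: [0.5, -0.1, -0.5]
finger_gap: -0.001
```

Run:
```python
from h import *
from station import manip
s=manip.sense();print(s["t"],s["tcp_pos"],s["force"],s["q"][5],shift(s,M(-27,50,83),YAW))
p=manip.snapshot("scene");cv2.imwrite("pics/s4.png",cv2.resize(p["color"][200:290,190:310],None,fx=6,fy=6)[:,:,::-1])
p=manip.snapshot("top");cv2.imwrite("pics/t4.png",cv2.resize(p["color"][230:350,320:500],None,fx=4,fy=4)[:,:,::-1])
for th in(0,5,10,15,20,25,30,35,40,45,48,50):
    a=np.radians(th);x,y=-16.5,50
    print(th,shift(s,M(x*np.cos(a)+y*np.sin(a),-x*np.sin(a)+y*np.cos(a),83),YAW-a))
```

```text
7.425 [0.50124422 0.05128455 0.08186363] [ 0.53513734 -0.12210141 -0.4696674 ] 1.365963300260868 [ 1.54 -0.34 -1.14  0.03  0.   -0.1 ]
0 [12.04 -0.36 -1.14  0.03  0.   -0.1 ]
5 [16.45 -1.61 -1.14  0.03 -0.    4.9 ]
10 [20.97 -2.48 -1.14  0.03 -0.    9.9 ]
15 [25.53 -2.95 -1.14  0.03 -0.   14.9 ]
20 [ 3.013e+01 -3.020e+00 -1.140e+00  3.000e-02 -0.000e+00  1.990e+01]
25 [ 3.471e+01 -2.690e+00 -1.140e+00  3.000e-02 -1.000e-02  2.490e+01]
30 [ 3.924e+01 -1.960e+00 -1.140e+00  3.000e-02 -1.000e-02  2.990e+01]
35 [ 4.37e+01 -8.30e-01 -1.14e+00  3.00e-02 -1.00e-02  3.49e+01]
40 [ 4.804e+01  6.700e-01 -1.140e+00  3.000e-02 -1.000e-02  3.990e+01]
45 [ 5.223e+01  2.550e+00 -1.140e+00  3.000e-02 -1.000e-02  4.490e+01]
48 [ 5.466e+01  3.850e+00 -1.130e+00  3.000e-02 -1.000e-02  4.790e+01]
50 [ 5.624e+01  4.790e+00 -1.130e+00  3.000e-02 -1.000e-02  4.990e+01]
```

View pics/s4.png

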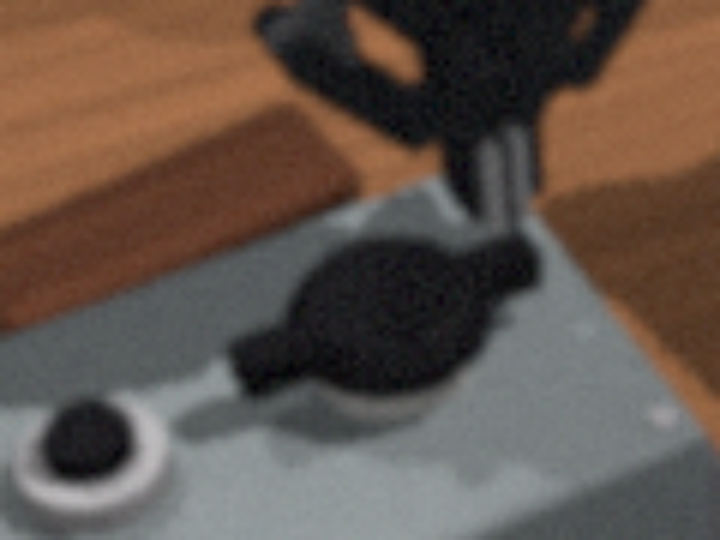

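View pics/t4.png

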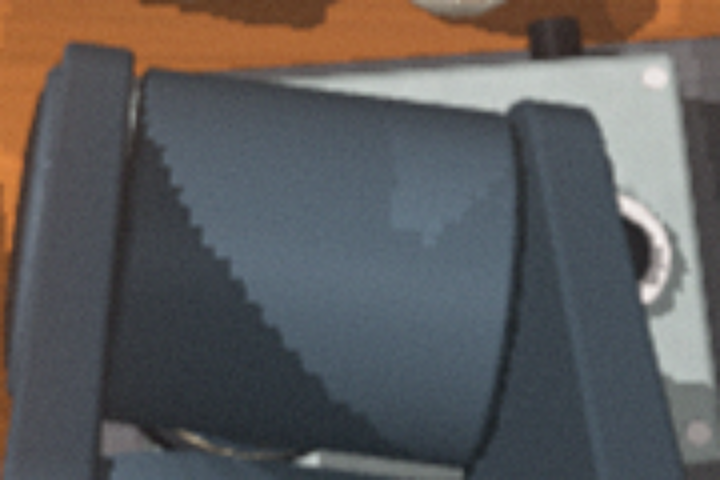

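drive_tool --motion '[5,-0.4,-1.1,0,0,0,0,9,-0.4,-1.1,0,0,0,0,12,-0.4,-1.1,0,0,0,0,14.2,-1,-1.1,0,0,2.5,0,16.5,-1.6,-1.1,0,0,5,0,18.7,-2.1,-1.1,0,0,7.5,0,21,-2.5,-1.1,0,0,10,0,23.2,-2.7,-1.1,0,0,12.5,0]'

```text
t: 8.52
tcp_pos: [0.524, 0.0562, 0.0838]
tool_rot: [0.998, -0.067, 0.0, 0.0]
force: [-1.5, 0.5, 0.6]
finger_gap: -0.002
```

Run:
```python
from h import *
from station import manip
s=manip.sense();print(s["t"],s["tcp_pos"],s["force"],s["ft_torque"])
p=manip.snapshot("scene");cv2.imwrite("pics/s5.png",cv2.resize(p["color"][200:290,190:310],None,fx=6,fy=6)[:,:,::-1])
for th in(15,17.5,20,25,30,35,40,45,48,50):
    a=np.radians(th);x,y=-16.5,50
    print(th,shift(s,M(x*np.cos(a)+y*np.sin(a),-x*np.sin(a)+y*np.cos(a),83),YAW-a))
```

```text
8.525 [0.52404005 0.05618739 0.08378433] [-1.54867998  0.51805014  0.58147081] [-0.00772859  0.18681244 -0.03722726]
15 [ 2.34 -0.54  0.78  0.03 -0.01  2.34]
17.5 [ 4.56 -1.12  0.78  0.03 -0.01  4.84]
20 [ 6.81 -1.6   0.78  0.03 -0.01  7.34]
25 [ 1.135e+01 -2.270e+00  7.800e-01  3.000e-02 -1.000e-02  1.234e+01]
30 [ 1.594e+01 -2.550e+00  7.800e-01  3.000e-02 -1.000e-02  1.734e+01]
35 [ 2.053e+01 -2.420e+00  7.900e-01  3.000e-02 -1.000e-02  2.234e+01]
40 [ 2.509e+01 -1.890e+00  7.900e-01  3.000e-02 -1.000e-02  2.734e+01]
45 [ 2.959e+01 -9.700e-01  7.900e-01  3.000e-02 -1.000e-02  3.234e+01]
48 [ 3.225e+01 -2.300e-01  7.900e-01  3.000e-02 -1.000e-02  3.534e+01]
50 [ 3.400e+01  3.400e-01  7.900e-01  3.000e-02 -2.000e-02  3.734e+01]
```

View pics/s5.png

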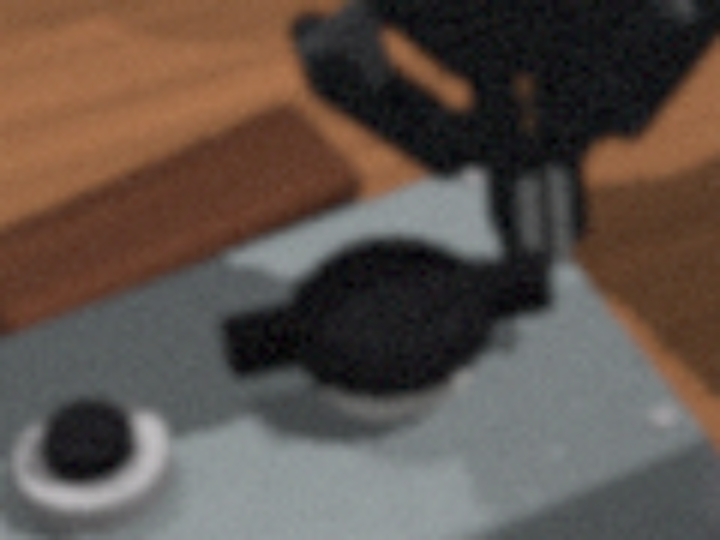

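The head is turning clockwise: the left ear has moved from (515,260) to (525,285), with a contact force of about 1.6 N. I'll keep going.

drive_tool --motion '[2.3,-0.5,0.5,0,0,2.3,0,4.6,-1.1,0.5,0,0,4.8,0,6.8,-1.6,0.5,0,0,7.3,0,9.1,-2,0.5,0,0,9.8,0,11.4,-2.3,0.5,0,0,12.3,0,13.7,-2.5,0.5,0,0,14.8,0,15.9,-2.6,0.5,0,0,17.3,0,18.2,-2.5,0.5,0,0,19.8,0]'

```text
t: 9.57
tcp_pos: [0.542, 0.0567, 0.0833]
tool_rot: [0.971, -0.238, -0.001, 0.0]
force: [-1.9, 0.8, 1.5]
finger_gap: -0.004
```

Run:
```python
from h import *
from station import manip
s=manip.sense();print(s["t"],s["tcp_pos"],s["force"])
p=manip.snapshot("scene");cv2.imwrite("pics/s6.png",cv2.resize(p["color"][200:290,190:310],None,fx=6,fy=6)[:,:,::-1])
for th in(32.5,35,37.5,40,42.5,45,47.5,50):
    a=np.radians(th);x,y=-16.5,50
    print(th,shift(s,M(x*np.cos(a)+y*np.sin(a),-x*np.sin(a)+y*np.cos(a),83.5),YAW-a).round(1).tolist())
```

```text
9.575 [0.54201482 0.05666282 0.08329175] [-1.8936823   0.81913359  1.52869779]
32.5 [0.6, 0.2, -0.2, 0.0, 0.1, -0.1]
35 [2.8, -0.5, -0.2, 0.0, 0.1, 2.4]
37.5 [5.0, -1.1, -0.2, 0.0, 0.1, 4.9]
40 [7.2, -1.6, -0.2, 0.0, 0.1, 7.4]
42.5 [9.5, -2.0, -0.2, 0.0, 0.1, 9.9]
45 [11.8, -2.2, -0.2, 0.0, 0.1, 12.4]
47.5 [14.1, -2.4, -0.2, 0.0, 0.1, 14.9]
50 [16.4, -2.5, -0.2, 0.0, 0.1, 17.4]
```

View pics/s6.png

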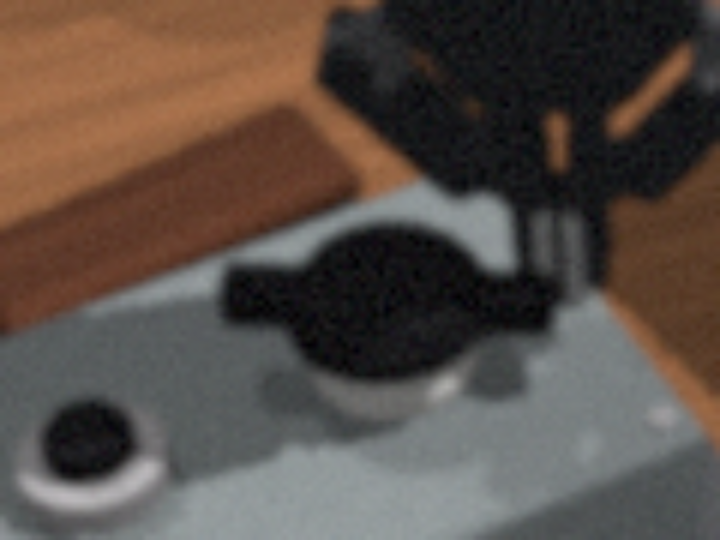

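The button has sprung out: the cap is about 2.5 px (6 mm) higher in the image and the full collar shows again. Now I'll guide the head back.

Run:
```python
from h import *
from station import manip
s=manip.sense()
for th in(30,25,20,15,10,5,0,-3):
    a=np.radians(th);x,y=-16.5,50
    print(th,shift(s,M(x*np.cos(a)+y*np.sin(a),-x*np.sin(a)+y*np.cos(a),83.5),YAW-a).round(1).tolist())
```

```text
30 [-2.0, 1.0, -0.2, 0.0, 0.0, -2.6]
25 [-6.2, 2.8, -0.2, 0.0, 0.0, -7.6]
20 [-10.2, 5.0, -0.2, 0.0, 0.0, -12.6]
15 [-14.1, 7.5, -0.2, 0.0, 0.0, -17.6]
10 [-17.7, 10.4, -0.2, 0.0, 0.0, -22.6]
5 [-21.0, 13.5, -0.2, 0.0, 0.0, -27.6]
0 [-24.1, 17.0, -0.2, 0.0, 0.0, -32.6]
-3 [-25.8, 19.2, -0.2, 0.0, 0.0, -35.6]
```

drive_tool --motion '[-2,1,0,0,0,-2.6,0,-6.2,2.8,0,0,0,-7.6,0,-10.2,5,0,0,0,-12.6,0,-14.1,7.5,0,0,0,-17.6,0,-17.7,10.4,0,0,0,-22.6,0,-21,13.5,0,0,0,-27.6,0,-24.1,17,0,0,0,-32.6,0,-25.8,19.2,0,0,0,-35.6,0]'

```text
t: 10.62
tcp_pos: [0.5108, 0.0514, 0.0835]
tool_rot: [0.997, 0.071, 0.0, 0.0]
force: [0.4, -0.4, -0.8]
finger_gap: 0.001
```

Run:
```python
from h import *
from station import manip
s=manip.sense();print(s["t"],s["tcp_pos"],s["force"])
p=manip.snapshot("scene");cv2.imwrite("pics/s7.png",cv2.resize(p["color"][200:290,190:310],None,fx=6,fy=6)[:,:,::-1])
for X in (M(-30,50,84),M(-40,50,150),M(-140,60,230)):print(shift(s,X,YAW))
```

```text
10.625 [0.51076577 0.0514013  0.08345555] [ 0.38913091 -0.40966714 -0.75573448]
[-10.88  -1.66  -0.55   0.02  -0.     3.17]
[-2.086e+01 -2.190e+00 -6.655e+01  2.000e-02 -0.000e+00  3.170e+00]
[-1.2015e+02 -1.7690e+01 -1.4656e+02  2.0000e-02 -0.0000e+00  3.1700e+00]
```

View pics/s7.png

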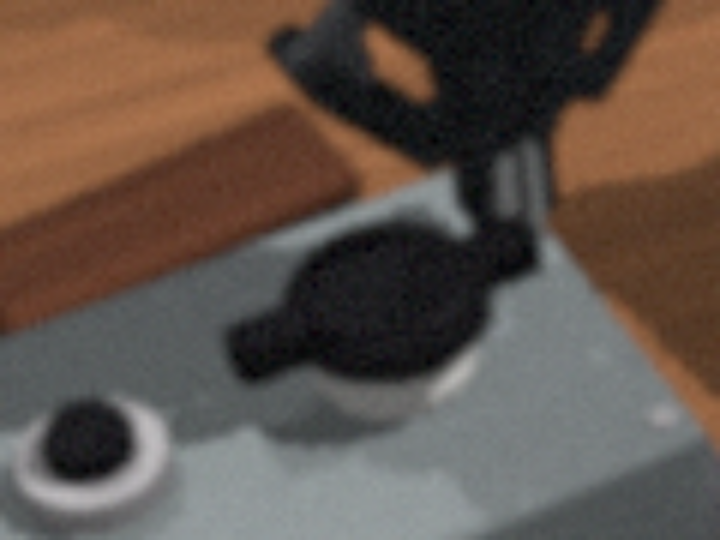

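The head is out and turned back, with the right ear at (265,350) as at the start. Now I'll retreat, first away from the ear, then up.

drive_tool --motion '[-5,-1,0,0,0,1,0,-13,-1.7,0,0,0,2,0,-15,-2,-10,0,0,3,0,-18,-2,-30,0,0,3,0,-20,-2,-55,0,0,3,0,-25,-2,-80,0,0,3,0,-40,10,-105,0,0,3,0,-50,20,-120,0,0,3,0]'

```text
t: 11.68
tcp_pos: [0.4637, 0.0241, 0.2051]
tool_rot: [0.999, 0.045, 0.001, 0.0]
force: [0.4, 0.0, 0.3]
finger_gap: -0.007
```

drive_tool --motion '[-10,40,0,0,0,0,0,-30,90,0,0,0,0,0,-50,140,0,0,0,0,0,-70,190,0,0,0,0,0,-80,240,0,0,0,0,0,-80,270,0,0,0,0,0,-80,280,0,0,0,0,0,-80,280,0,0,0,0,0]'

```text
t: 12.68
tcp_pos: [0.4091, -0.2618, 0.2051]
tool_rot: [0.999, 0.045, 0.001, -0.0]
force: [0.9, 0.1, -0.4]
finger_gap: -0.002
```

Run:
```python
from h import *
from station import manip
import pickle
s=manip.sense();print(s["t"],s["tcp_pos"],s["force"])
d=pickle.load(open('p0.pkl','rb'))
for n in("scene","top"):
    p=manip.snapshot(n);cv2.imwrite(f"pics/{n}9.png",p["color"][:,:,::-1])
    b=(222,228,286,272) if n=="scene" else (362,270,450,326)
    for q in(d[n],p):print(n,head(q,.1,45 if n=="scene" else 55,b)[1:])
```

```text
12.675 [ 0.40908771 -0.26175045  0.20506184] [ 0.8742972   0.1090374  -0.41864774]
scene (array([0.54110503, 0.00369365]), array([0.53654181, 0.04335733]), array([ 0.54566826, -0.03597003]), (np.float64(-0.04740738122140846), np.float64(0.04629725092629831)), np.float64(6.722212496453017))
scene (array([0.54097417, 0.00373894]), array([0.53673448, 0.04331725]), array([ 0.54521387, -0.03583937]), (np.float64(-0.046493831617539554), np.float64(0.04623000740556516)), np.float64(6.289052881198294))
top (array([0.53411046, 0.00419844]), array([0.5310158 , 0.04459757]), array([ 0.53720512, -0.03620069]), (np.float64(-0.04655293232314924), np.float64(0.04632371899944536)), np.float64(4.388897224051786))
top (array([0.53433328, 0.00417574]), array([0.53106783, 0.04454704]), array([ 0.53759872, -0.03619557]), (np.float64(-0.04638599170765185), np.float64(0.046374622303275374)), np.float64(4.616337562505707))
```

View pics/scene9.png

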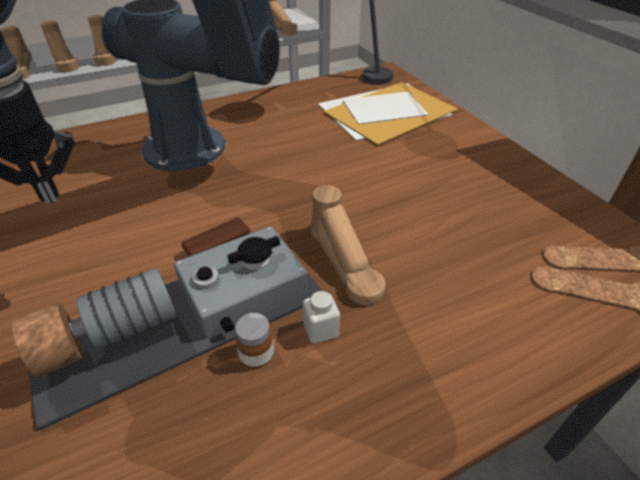

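View pics/top9.png

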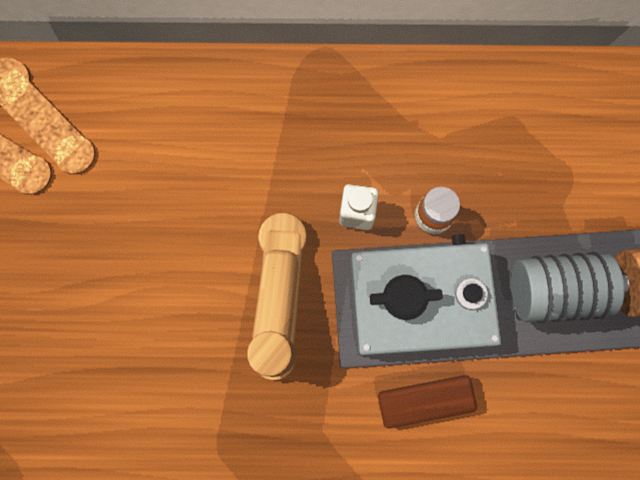

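Both views match the start pictures. The head is out at (407,298) and back in line, the start button at (472,293) is out, and the last, brush, canister and jar are at the same pixels.

```bash
python3 -c "
from station import manip
print(manip.sign_off())"
```

```text
the job is handed in; nothing more can be done
None
```

The stop button check is done and handed in, about 12.7 s into the 42 s limit.

- **Press:** with the fingers closed, I pressed the button straight down to its end stop, reading about 13 N with the tip at 94 mm. I then lifted off, and the picture showed it staying latched about 6 mm down.
- **Release:** I pushed the left ear clockwise from its front side with about 2 N. The button had sprung out when I looked with the tool about 32° round. That is less than the roughly 37° (0.65 rad) given. I did not measure the head's angle directly, but the picture showed it about 6 mm higher with the full collar visible.
- **Turn back:** I guided the head back, then moved the arm clear so it touched nothing.
- **Last checks:** the head is where it started, within 0.3 mm and about 0.4° in both views. The start button is out, and the last, jar, canister and brush look unmoved in both pictures.
- **Disagreement:** the two cameras differ by about 7 mm and 2° on the head's absolute position and angle. I used the top view's position and a yaw of 5°, which also fits the box edges. The fingertips met the button as expected.

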